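Make up two polishing heads on their spindles

ROBOT

A 6-joint arm with a two-finger parallel gripper is mounted at the origin on the work surface. World frame = base frame: x ahead of the robot, y to its left, z up, the work surface at z = 0. Lengths are in mm, angles in rad, forces in N, time in s.
With the tool pointing down it reaches from about 325 to 850 mm from the base axis. Payload 4.4 kg.
Tool frame: the origin (TCP) lies at the very end of the fingers, on their centre line; the grasp point (between the pads) lies 19 mm behind it (hold_point_z is the distance from the TCP to the grasp point, in mm); z points along the fingers, y is the line along which they close (so a half turn about z gives the same grasp; the last joint's range is limited). The gripper opens to 94 mm and grips with 3 to 60 N. Pads are 16 mm wide; open, the fingers measure 119 mm over their backs; the gripper's body (75 mm by 177 mm) begins 78 mm behind the grasp point.
Start: joints at [-1.405, 0.207, 1.542, -0, 1.393, -0.15], TCP at [179.116, -546.392, 205.447] pointing down, gripper open.
Joint ranges: [-2.73, 2.73], [-0.86, 2.22], [0.23, 2.46], [-1.11, 4.25], [0.08, 2.63], [-2.82, 2.82]. Speed limits (rad/s): [2.79, 2.79, 3.14, 3.14, 3.14, 3.14].

INTERFACE

Orientations are given as [roll, pitch, yaw] about the fixed x, y, z axes, in that order (R = Rz(yaw) Ry(pitch) Rx(roll)).
In Python, from bench import get_state, capture, camera_params, finish_job, hold_point_z gives the robot as it stands. The module is installed in compiled form; this text tells all that it offers.
- The arm moves only by the tool move_arm, never from a script. Its argument "moves" is a list that holds one entry, the list of rows, each a list of 7 numbers: the turn, a rotation vector about the tool's x, y, z in degrees, then the shift along the tool's x, y, z in m, then the gripper's target within -1 to 1 (shut at 1, half-way at 0, fully open at -1). A call has 1 to 12 rows; each row is the pose to reach, as a shift and turn from the pose commanded when the call began, along the tool's axes at that moment; what a row does not reach only later rows make up. A row lasts 1/8 s, in which the tool goes at most 62.5 mm and 10.7 degrees, less where a joint would pass 70% of its speed; a pose out of reach is approached as far as the arm can. A call with a gripper value outside its range is refused whole. The fingers move at their own pace and stop on an object; "newtons" is the grip in N (left out, the last holds). Time passes only in rows, so rows that repeat a pose let the fingers close. It gives the time, the measured TCP pose, the force, the opening and the grip force at its end, in the units of the state.
- get_state(): the state, without advancing time (a new reading comes with each control period).
- capture(name): name is "side" or "top"; returns the picture (420x560x3 uint8, blue, green, red); there is no depth.
- camera_params(name): a dict with "mtx" (3x3 intrinsics, pixels), "extrinsics" (4x4, takes a point from camera to world coordinates). Camera axes: x right, y down, z forward; pixel columns grow to the right and rows downward; lengths in mm; the calibration is good to about 2 mm. A picture is of the moment at which its call begins. camera_params takes no time and is no camera call.
- finish_job(): hands the job in; it is judged then, once.
The state is a dict: "time_s": time; "q": joint angles; "dq": joint speeds; "joint_torque": joint torques, N m; "position": TCP position; "ee_rot": TCP orientation; "force": force on the tool from outside, world axes, zero at the start; "ft_torque": the same for the moment, N m; "finger_gap": finger opening in mm; "grip_force": force on a finger pad.
Only numpy, scipy, OpenCV 4.12 (cv2) and the standard library are available. Lean on these libraries where they do the work, as an engineer would, in place of code of your own. Each camera call takes 0.05 s, during which the arm holds its last target. There are 200 camera calls.

TASK

Make up both polishing heads for the rings: on the red stand's spindle, from the bottom up, the steel flange, then the brown wheel, then the brass collar; on the yellow stand's spindle the white felt wheel and on top of it the black collar. Every piece must sit flat, fully down on the seat or on the piece below it; leave the worn green wheel, the amber jar and the tray of finished rings where they are.

Things in the scene. Friction and masses are not known exactly. Their poses are not given: they have to be found in the camera images.
- flange: Grey steel flange: a disc 60 mm in diameter, 12 mm thick, about 0.2 kg, six small dark dots on top. A round hole of 20 mm diameter goes straight through the middle. Lies flat on the bench. Origin: centre of the underside; z up along the hole; symmetric about z and the same either way up.
- grit_wheel: Brown abrasive wheel: a disc 64 mm in diameter, 18 mm thick, about 0.11 kg. A round hole of 20 mm diameter goes straight through the middle. Lies flat on the bench. Origin: centre of the underside; z up along the hole; symmetric about z and the same either way up.
- brass_collar: Brass collar, knurled: 38 mm in diameter, 14 mm thick, about 0.08 kg. A round hole of 20 mm diameter goes straight through the middle. Lies flat on the bench. Origin: centre of the underside; z up along the hole; symmetric about z and the same either way up.
- felt_wheel: White felt polishing wheel (hard): a disc 64 mm in diameter, 18 mm thick, about 0.06 kg. A round hole of 20 mm diameter goes straight through the middle. Lies flat on the bench. Origin: centre of the underside; z up along the hole; symmetric about z and the same either way up.
- black_collar: Black collar, knurled: 38 mm in diameter, 14 mm thick, about 0.04 kg. A round hole of 20 mm diameter goes straight through the middle. Lies flat on the bench. Origin: centre of the underside; z up along the hole; symmetric about z and the same either way up.
- green_wheel: Worn green wheel, not wanted, to be left where it lies: 64 mm in diameter, 18 mm thick. A round hole of 20 mm diameter goes straight through the middle. Lies flat on the bench. Origin: centre of the underside; z up along the hole; symmetric about z and the same either way up.
- red_stand: Stand with a round red base 110 mm in diameter, 24 mm high, fixed to the bench; on it a steel seat of 40 mm diameter, 4 mm high (top 28 mm above the bench), and from its centre an upright steel spindle of 12 mm diameter, tip 84 mm above the bench, tapered to 4 mm over the last 8 mm. The pieces slip over it with 4 mm to spare all round. Origin: centre of the underside, on the spindle axis; z up.
- yellow_stand: Stand with a round yellow base 110 mm in diameter, 24 mm high, fixed to the bench; on it a steel seat of 40 mm diameter, 4 mm high (top 28 mm above the bench), and from its centre an upright steel spindle of 12 mm diameter, tip 84 mm above the bench, tapered to 4 mm over the last 8 mm. The pieces slip over it with 4 mm to spare all round. Origin: centre of the underside, on the spindle axis; z up.
- jar: Closed amber glass jar with a black cap, 56 mm in diameter, 70 mm high, standing loose among the pieces; to be left alone. Origin: centre of its underside.
- ring_tray: Dark red velvet tray with finished rings, 130 mm (its x) by 240 mm (its y), 20 mm high, loose, at the far side of the pieces; to be left alone. Origin: centre of its underside.

How it is judged (in metres and radians):
At the end, for the whole second after the job is handed in: On the red stand, from the bottom up: flange, brown wheel, brass collar; on the yellow stand: white felt wheel, black collar. Each is threaded on its spindle (centre within 7 mm of the axis), at its height in the stack within 4 mm, flat within 0.12 rad, and at rest (horizontal distance between each of flange, grit_wheel, brass_collar and red_stand below 0.007 m and z of flange in the frame of red_stand between 0.024 and 0.032 m and angle between the z axis of each of flange, grit_wheel, brass_collar and the z axis of red_stand, either way round below 0.12 rad and linear speed of each of flange, grit_wheel, brass_collar, felt_wheel, black_collar below 0.02 m/s and angular speed of each of flange, grit_wheel, brass_collar, felt_wheel, black_collar below 0.3 rad/s and z of grit_wheel in the frame of red_stand between 0.036 and 0.044 m and z of brass_collar in the frame of red_stand between 0.054 and 0.062 m and horizontal distance between each of felt_wheel, black_collar and yellow_stand below 0.007 m and z of felt_wheel in the frame of yellow_stand between 0.024 and 0.032 m and angle between the z axis of each of felt_wheel, black_collar and the z axis of yellow_stand, either way round below 0.12 rad and z of black_collar in the frame of yellow_stand between 0.042 and 0.05 m); the robot touches nothing.
It fails at once if the green wheel was moved (more than 20 mm) (distance of green_wheel from where it was at the start of the episode above 0.02 m).
It fails at once if the jar was moved (more than 20 mm) (distance of jar from where it was at the start of the episode above 0.02 m).
It fails at once if the tray of finished rings was moved (more than 20 mm) (distance of ring_tray from where it was at the start of the episode above 0.02 m).
It also fails if it takes over 136 s, if anything falls off the work surface, if the arm or the gripper's body presses on something with over 40 N, if the wrist force passes 120 N, or if a joint passes its speed limit or range.

## Working session

There is one attempt and no reset: what is moved stays moved. The work goes in short steps, Python scripts to look and compute and a tool call to move; the robot and the scene stay as the last step left them, time stands still between calls to the robot, and variables do not carry over. Pictures are saved under pics/ and viewed, at most 14 in all, crops included, and the job is handed in when it is done.

Besides the shell and the picture viewer there is one more tool, called after "Call:" by a JSON object that holds its "api" and its "payload", one argument or row to a line. move_arm: Moves the arm, as the interface text tells. Its arguments: {"type":"object","properties":{"moves":{"type":"array","items":{"type":"array","items":{"type":"array","items":{"type":"number"}}}},"newtons":{"type":"number"}},"required":["moves"]}

```bash
mkdir -p pics; python3 - <<'E'
from bench import *
import cv2
for n in("top","side"):
    cv2.imwrite(f"pics/{n}0.png",capture(n)); p=camera_params(n); print(n,p["mtx"],p["extrinsics"].round(3) if hasattr(p["extrinsics"],'round') else p["extrinsics"])
s=get_state();print(s, hold_point_z)
E
```

```text
top [[528.76120041   0.         266.73302214]
 [  0.         528.76120041 205.89222917]
 [  0.           0.           1.        ]] [[ 2.400000e-02 -9.940000e-01  1.050000e-01  4.423600e+02]
 [-1.000000e+00 -2.400000e-02 -4.000000e-03  2.304000e+00]
 [ 7.000000e-03 -1.040000e-01 -9.950000e-01  1.365644e+03]
 [ 0.000000e+00  0.000000e+00  0.000000e+00  1.000000e+00]]
side [[387.45453654   0.         286.6814601 ]
 [  0.         387.45453654 205.63450251]
 [  0.           0.           1.        ]] [[ 9.53000e-01 -2.23000e-01  2.04000e-01  4.32573e+02]
 [-3.02000e-01 -7.35000e-01  6.07000e-01 -5.20438e+02]
 [ 1.50000e-02 -6.40000e-01 -7.68000e-01  7.12625e+02]
 [ 0.00000e+00  0.00000e+00  0.00000e+00  1.00000e+00]]
{'time_s': 0.1, 'q': array([-1.40450936e+00,  2.07312834e-01,  1.54278366e+00, -4.16980378e-05,
        1.39347736e+00, -1.50493610e-01]), 'dq': array([ 0.00109247, -0.00017   , -0.0039611 , -0.00046578,  0.00024078,
        0.00082025]), 'joint_torque': array([-6.76548098e-05, -3.71868503e+01, -2.82293683e+01,  7.00094062e-02,
        3.12087277e-02, -5.69985582e-05]), 'position': array([ 178.97782438, -545.68718198,  204.43238353]), 'ee_rot': array([-3.13962769e+00, -2.56467835e-04,  3.16787723e-01]), 'force': array([-0.69609697,  0.21295814,  0.73509867]), 'ft_torque': array([ 0.05637275, -0.00640272,  0.02592246]), 'grip_force': 0.0, 'finger_gap': 94.20122967086162} 18.8
```

View pics/top0.png

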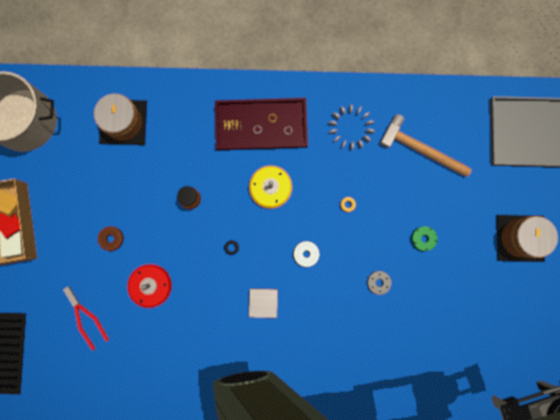

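View pics/side0.png

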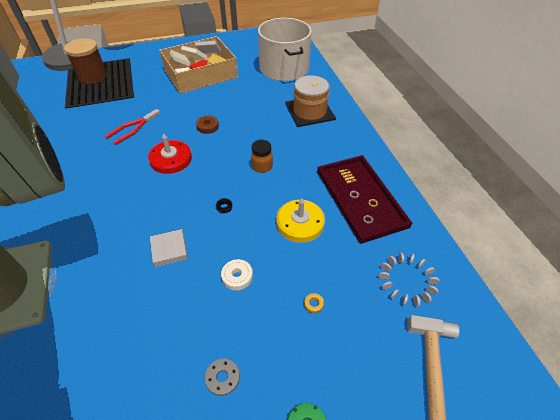

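Top view: red stand (149,286), yellow stand (270,186), brown wheel (110,239), black collar (231,247), felt wheel (306,254), flange (379,283), brass collar (348,204), green wheel (425,238), jar (188,198), tray (261,124), and a loose pale block at (263,303). The side view shows the same layout: spindle tips at about (165,137) and (301,200).

```bash
cat > h.py <<'E'
from bench import *
import cv2, numpy as np
def ray(n,u,v,z):
    p=camera_params(n);E=np.array(p["extrinsics"]);d=E[:3,:3]@np.linalg.inv(p["mtx"])@[u,v,1]
    return (E[:3,3]+d*(z-E[2,3])/d[2])[:2]
def pix(n,P):
    p=camera_params(n);E=np.linalg.inv(p["extrinsics"]);c=p["mtx"]@(E[:3,:3]@np.array(P,float)+E[:3,3]);return c[:2]/c[2]
def blobs(im):
    hsv=cv2.cvtColor(im,cv2.COLOR_BGR2HSV);H,S,V=cv2.split(hsv)
    m=(~((H>98)&(H<122)&(S>150)&(V>60))).astype(np.uint8)
    return m
def meas(n,im,u,v,z,r=45):
    m=blobs(im);k,l,st,c=cv2.connectedComponentsWithStats(m)
    best=min(range(1,k),key=lambda i:(np.hypot(*(c[i]-[u,v])) if st[i,4]>40 else 1e9))
    cs,_=cv2.findContours((l==best).astype(np.uint8),cv2.RETR_EXTERNAL,cv2.CHAIN_APPROX_NONE)
    h=cv2.convexHull(max(cs,key=cv2.contourArea));M=cv2.moments(h);p=(M['m10']/M['m00'],M['m01']/M['m00'])
    return np.round(p,1),ray(n,*p,z).round(1),M['m00']
E
python3 - <<'E'
from h import *
S=dict(red=(149,286,13,170,157),yellow=(270,186,13,301,220),brown=(110,239,9,207,124),black=(231,247,7,224,206),felt=(306,254,9,237,274),flange=(379,283,6,222,377),brass=(348,204,7,314,303),green=(425,238,9,306,415),jar=(188,198,35,262,156))
t=cv2.imread("pics/top0.png");s=cv2.imread("pics/side0.png")
for k,(a,b,z,c,d) in S.items():print(k,*meas("top",t,a,b,z),*meas("side",s,c,d,z))
def g(im,u,v):
    return cv2.resize(im[v-45:v+45,u-45:u+45],(400,400),interpolation=cv2.INTER_CUBIC)
cv2.imwrite("pics/c.png",np.hstack([g(t,149,286),g(t,270,186)]))
cv2.imwrite("pics/d.png",np.hstack([g(s,170,150),g(s,301,210)]))
E
```

```text
red [148.8 285.5] [375.  289.8] 1626.0 [169.2 155.2] [375.9 285.5] 1270.0
yellow [270.1 186.5] [635.1 -11.1] 1562.0 [300.1 220.4] [634.5 -18.4] 1692.5
brown [109.9 238.1] [492.4 395.7] 511.5 [207. 124.] [493.4 390.4] 333.5
black [231.2 247. ] [477.1  84.9] 126.0 [223.7 205.6] [477.7  80.4] 168.0
felt [306.1 253.6] [ 464.8 -106.9] 565.5 [236.5 274.4] [ 465.5 -110. ] 786.5
flange [379.1 282.3] [ 396.5 -294.6] 468.0 [221.9 376.5] [ 396.7 -296.9] 1013.0
brass [347.8 204. ] [ 595.4 -213. ] 210.5 [313.6 302.9] [ 595.8 -215.2] 322.5
green [424.3 238.2] [ 511.5 -410. ] 501.0 [306.3 412.2] [ 517.5 -393.7] 464.5
jar [188.9 197.6] [598.8 194.2] 401.5 [261.4 156.2] [600.6 189.8] 598.0
```

View pics/c.png

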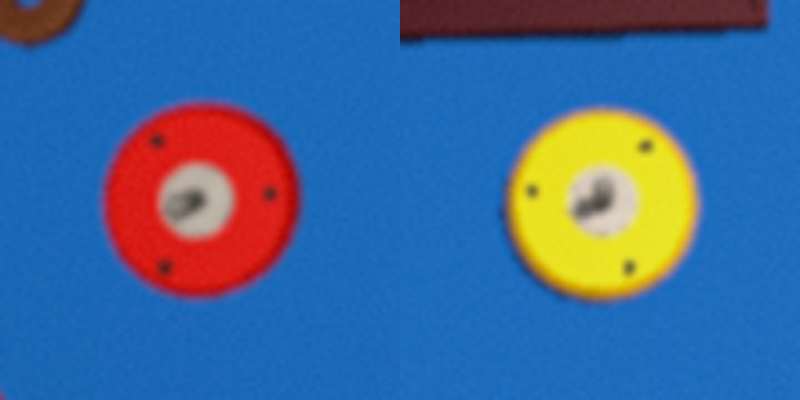

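View pics/d.png

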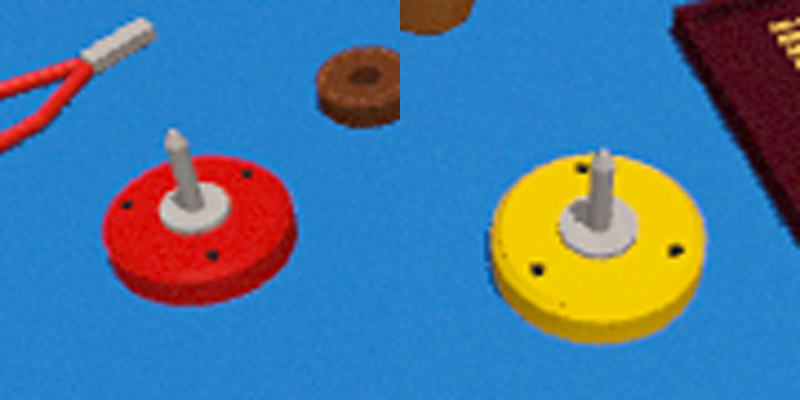

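Crops: seats and spindles are clear; the top-view seat centres are about (147.7,285.8) and (270.5,185.8), and the side-view tips about (163.5,134.1) and (301.3,198.6).

```bash
python3 - <<'E'
from h import *
print("seat top",ray("top",147.7,285.8,28),ray("top",270.5,185.8,28))
print("seat side",ray("side",168.3,151.4,28),ray("side",301-45+(199/4.444)-.4,165+(228/4.444)-.4,28))
print("tip side",ray("side",163.5,134.1,84),ray("side",301.3,198.6,84))
E
```

```text
seat top [375.01666024 289.36990969] [634.90177165 -11.8189914 ]
seat side [376.61304978 283.41363386] [635.04400674 -17.1758474 ]
tip side [377.17445747 284.79118529] [635.68150289 -14.12939341]
```

Call:
{"api": "move_arm", "payload": {
  "moves": [
    [[0, 0, 9, 0.05, -0.04, 0, -1], [0, 0, 18.15, 0.1, -0.09, 0, -1], [0, 0, 18.15, 0.13, -0.14, 0, -1], [0, 0, 18.15, 0.13, -0.19, 0, -1], [0, 0, 18.15, 0.13, -0.24, 0, -1], [0, 0, 18.15, 0.13, -0.29, 0, -1], [0, 0, 18.15, 0.13, -0.3, 0, -1]]
  ],
  "newtons": 25
}}

```text
time_s: 0.98
position: [208.4, -218.4, 204.6]
ee_rot: [-3.141, 0.0, 0.001]
force: [-0.5, -1.1, 0.2]
finger_gap: 94.2
grip_force: 0.0
```

Call:
{"api": "move_arm", "payload": {
  "moves": [
    [[0, 0, 0, 0.06, 0.025, 0.03, -1], [0, 0, 0, 0.12, 0.05, 0.07, -1], [0, 0, 0, 0.17, 0.07, 0.11, -1], [0, 0, 0, 0.188, 0.077, 0.14, -1], [0, 0, 0, 0.188, 0.077, 0.165, -1], [0, 0, 0, 0.188, 0.077, 0.19, -1], [0, 0, 0, 0.188, 0.077, 0.201, -1], [0, 0, 0, 0.188, 0.077, 0.201, 1], [0, 0, 0, 0.188, 0.077, 0.201, 1], [0, 0, 0, 0.188, 0.077, 0.201, 1], [0, 0, 0, 0.188, 0.077, 0.201, 1], [0, 0, 0, 0.188, 0.077, 0.201, 1]]
  ]
}}

```text
time_s: 2.48
position: [397.6, -297.6, 5.4]
ee_rot: [-3.141, -0.001, -0.0]
force: [0.2, 2.5, 6.4]
finger_gap: 58.7
grip_force: 25.0
```

Call:
{"api": "move_arm", "payload": {
  "moves": [
    [[0, 0, 0, 0, 0, 0, -1], [0, 0, -4, 0, 0, 0, -1], [0, 0, -14, 0, 0, 0, -1], [0, 0, -24, 0, 0, 0, -1], [0, 0, -34, 0, 0, 0, -1], [0, 0, -44, 0, 0, 0, -1], [0, 0, -54, 0, 0, 0, -1], [0, 0, -64, 0, 0, 0, -1], [0, 0, -74, 0, 0, 0, -1], [0, 0, -84, 0, 0, 0, -1], [0, 0, -90, 0, 0, 0, -1], [0, 0, -90, 0, 0, 0, 1]]
  ]
}}

```text
time_s: 3.98
position: [397.2, -298.2, 4.4]
ee_rot: [3.142, 0.001, 1.57]
force: [-0.4, -0.3, -0.5]
finger_gap: 87.1
grip_force: 0.0
```

Call:
{"api": "move_arm", "payload": {
  "moves": [
    [[0, 0, 0, 0, 0, 0, 1], [0, 0, 0, 0, 0, 0, 1], [0, 0, 0, 0, 0, 0, 1], [0, 0, 0, 0, 0, 0, 1]]
  ]
}}

```text
time_s: 4.47
position: [397.2, -297.9, 4.5]
ee_rot: [3.142, 0.0, 1.571]
force: [0.2, 0.3, -0.0]
finger_gap: 59.1
grip_force: 25.0
```

```bash
python3 - <<'E'
from h import *
s=get_state();print(s["position"],s["ee_rot"],s["finger_gap"],s["grip_force"])
im=capture("side");cv2.imwrite("pics/s1.png",cv2.resize(im[300:420,150:310],(800,600),interpolation=cv2.INTER_CUBIC))
print(pix("side",[396.5,-295.5,12]),pix("side",[397.6,-297,12]))
E
```

```text
[ 397.21443869 -297.87715113    4.4594802 ] [3.14155294e+00 1.36645698e-04 1.57060328e+00] 59.09007024381476 24.999839086085558
[221.21023684 374.68857625] [222.01552652 375.36102792]
```

View pics/s1.png

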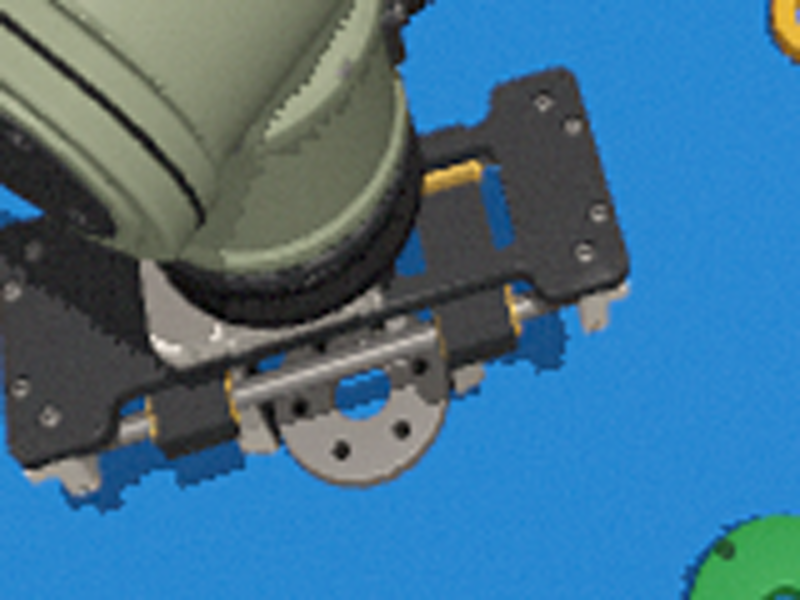

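The flange is held, with its centre at the TCP (397,-298). That gives the camera offsets: top about -3 mm in y, side about -1 mm. Next, carry it to hover over the red spindle at about (376.5,284.5).

Call:
{"api": "move_arm", "payload": {
  "moves": [
    [[0, 0, 0, 0, 0, -0.05, 1], [0, 0, 0, 0.04, 0, -0.1, 1], [0, 0, 0, 0.1, -0.003, -0.11, 1], [0, 0, 0, 0.16, -0.006, -0.11, 1], [0, 0, 0, 0.22, -0.009, -0.11, 1], [0, 0, 0, 0.28, -0.012, -0.11, 1], [0, 0, 0, 0.34, -0.015, -0.11, 1], [0, 0, 0, 0.4, -0.018, -0.11, 1], [0, 0, 0, 0.46, -0.0205, -0.11, 1], [0, 0, 0, 0.52, -0.0205, -0.11, 1], [0, 0, 0, 0.565, -0.0205, -0.11, 1], [0, 0, 0, 0.5825, -0.0205, -0.11, 1]]
  ]
}}

```text
time_s: 6.02
position: [375.8, 286.6, 114.0]
ee_rot: [-3.141, 0.0, 1.574]
force: [0.2, -0.1, -1.5]
finger_gap: 59.4
grip_force: 25.0
```

Call:
{"api": "move_arm", "payload": {
  "moves": [
    [[0, 0, 0, 0, 0, 0, 1], [0, 0, 0, 0, 0, 0, 1]]
  ]
}}

```text
time_s: 6.28
position: [376.4, 283.2, 114.0]
ee_rot: [-3.14, 0.001, 1.57]
force: [-0.4, -0.4, -1.4]
finger_gap: 59.4
grip_force: 25.0
```

```bash
python3 - <<'E'
from h import *
s=get_state();print(s["position"],s["ee_rot"],s["finger_gap"],s["force"])
im=capture("side");cv2.imwrite("pics/s2.png",cv2.resize(im[60:210,90:290],(800,600),interpolation=cv2.INTER_CUBIC))
E
```

```text
[376.36497051 283.22644643 113.98876116] [-3.14049760e+00  1.29483972e-03  1.56966512e+00] 59.35874760247055 [-0.44105348 -0.37457437 -1.35858282]
```

View pics/s2.png

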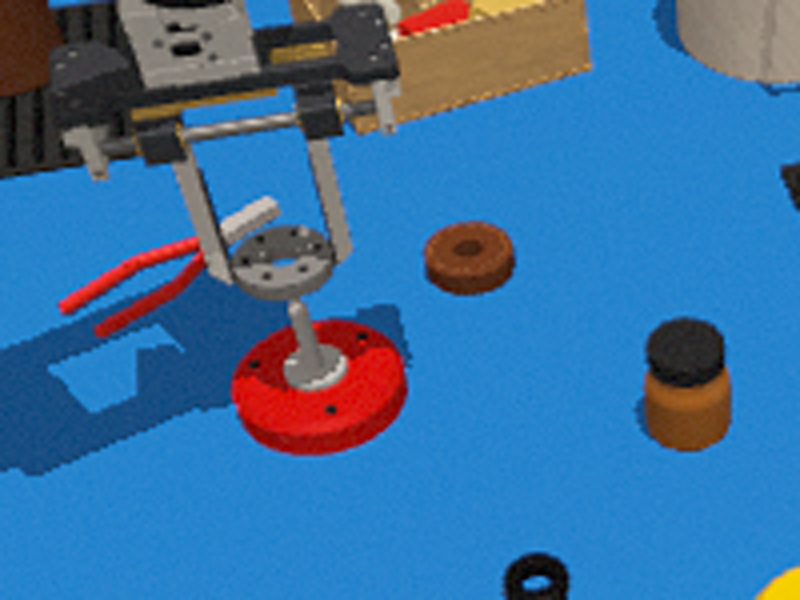

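Side crop: the flange is held level with its top ellipse centred near crop (285,258), and the spindle tip is just below it at (296,304).

```bash
python3 - <<'E'
from h import *
f=lambda x,y:(90+(x+.5)/4-.5,60+(y+.5)/4-.5)
print(ray("side",*f(285,258),121.6),ray("side",*f(296,305),84))
# top ellipse extents: left/right 232..335, hull measure via grey silhouette
print((np.array(pix("side",[376.4,283.2,121.6]))-[90,60]+.5)*4,(np.array(pix("side",[376.4,283.2,84]))-[90,60]+.5)*4,(np.array(pix("side",[376.4,283.2,28]))-[90,60]+.5)*4)
E
```

```text
[378.48272218 275.47569824] [376.73938122 277.89315006]
[280.61324908 251.30497138] [295.00588269 300.23401058] [314.90382772 367.87884607]
```

Call:
{"api": "move_arm", "payload": {
  "moves": [
    [[0, 0, 0, 0.001, -0.0005, 0.012, 1], [0, 0, 0, 0.001, -0.0005, 0.022, 1], [0, 0, 0, 0.001, -0.0005, 0.03, 1], [0, 0, 0, 0.001, -0.0005, 0.038, 1], [0, 0, 0, 0.001, -0.0005, 0.046, 1], [0, 0, 0, 0.001, -0.0005, 0.046, 1]]
  ],
  "newtons": 25
}}

```text
time_s: 7.08
position: [375.5, 285.4, 67.6]
ee_rot: [-3.14, 0.001, 1.571]
force: [-0.1, 0.5, -2.0]
finger_gap: 59.5
grip_force: 25.0
```

Call:
{"api": "move_arm", "payload": {
  "moves": [
    [[0, 0, 0, 0, 0, 0.012, 1], [0, 0, 0, 0, 0, 0.022, 1], [0, 0, 0, 0, 0, 0.03, 1], [0, 0, 0, 0, 0, 0.034, 1], [0, 0, 0, 0, 0, 0.034, 1]]
  ]
}}

```text
time_s: 7.7
position: [376.0, 285.6, 34.1]
ee_rot: [-3.141, 0.0, 1.571]
force: [0.0, 0.4, -2.9]
finger_gap: 59.4
grip_force: 25.0
```

Call:
{"api": "move_arm", "payload": {
  "moves": [
    [[0, 0, 0, 0, 0, 0.0015, 1], [0, 0, 0, 0, 0, 0.0015, 1], [0, 0, 0, 0, 0, 0.0015, -1], [0, 0, 0, 0, 0, 0.0015, -1], [0, 0, 0, 0, 0, 0.0015, -1], [0, 0, 0, 0, 0, -0.03, -1], [0, 0, 0, 0, 0, -0.08, -1], [0, 0, 0, 0.05, 0.055, -0.09, -1], [0, 0, 0, 0.1, 0.11, -0.09, -1], [0, 0, 0, 0.106, 0.116, -0.09, -1], [0, 0, 0, 0.106, 0.116, -0.09, -1]]
  ]
}}

```text
time_s: 9.07
position: [493.5, 392.8, 124.3]
ee_rot: [3.141, -0.0, 1.571]
force: [-0.3, -0.3, -0.7]
finger_gap: 94.2
grip_force: 0.0
```

```bash
python3 - <<'E'
from h import *
s=get_state();print(s["position"],s["ee_rot"])
im=capture("side");cv2.imwrite("pics/s3.png",cv2.resize(im[60:210,90:290],(800,600),interpolation=cv2.INTER_CUBIC))
E
```

```text
[493.48921134 392.77918385 124.26502809] [ 3.14084001e+00 -4.14900073e-04  1.57134273e+00]
```

View pics/s3.png

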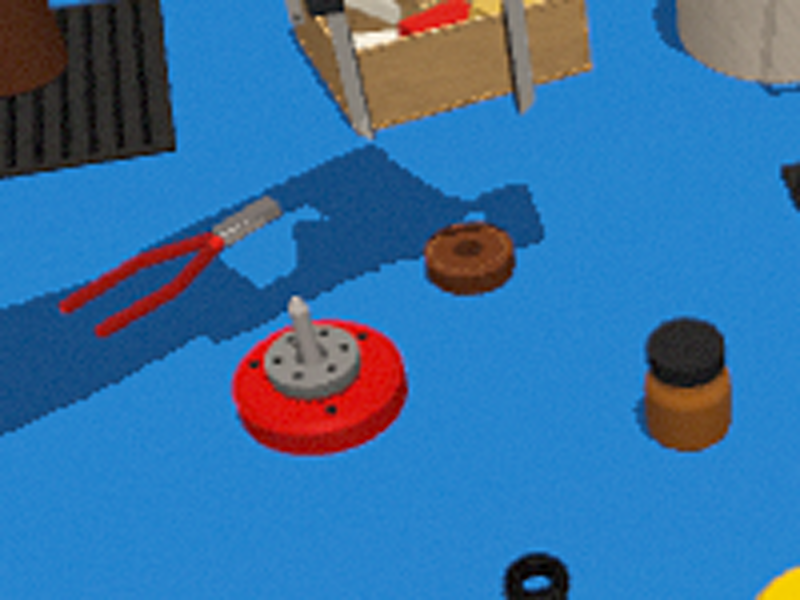

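The flange sits flat on the red seat. Next, the brown wheel, gripped in both directions to centre it.

Call:
{"api": "move_arm", "payload": {
  "moves": [
    [[0, 0, 0, -0.002, 0, 0.04, -1], [0, 0, 0, -0.002, 0, 0.08, -1], [0, 0, 0, -0.002, 0, 0.105, -1], [0, 0, 0, -0.002, 0, 0.119, -1], [0, 0, 0, -0.002, 0, 0.119, 1], [0, 0, 0, -0.002, 0, 0.119, 1], [0, 0, 0, -0.002, 0, 0.119, 1], [0, 0, 0, -0.002, 0, 0.119, 1], [0, 0, 0, -0.002, 0, 0.119, 1]]
  ]
}}

```text
time_s: 10.25
position: [493.2, 390.3, 7.0]
ee_rot: [3.139, -0.001, 1.571]
force: [-1.3, -0.5, 7.2]
finger_gap: 64.2
grip_force: 25.0
```

Call:
{"api": "move_arm", "payload": {
  "moves": [
    [[0, 0, 0, 0, 0, 0, -1], [0, 0, 4, 0, 0, 0, -1], [0, 0, 14, 0, 0, 0, -1], [0, 0, 24, 0, 0, 0, -1], [0, 0, 34, 0, 0, 0, -1], [0, 0, 44, 0, 0, 0, -1], [0, 0, 54, 0, 0, 0, -1], [0, 0, 64, 0, 0, 0, -1], [0, 0, 74, 0, 0, 0, -1], [0, 0, 84, 0, 0, 0, -1], [0, 0, 90, 0, 0, 0, -1], [0, 0, 90, 0, 0, 0, 1]]
  ]
}}

```text
time_s: 11.75
position: [491.6, 389.4, 4.8]
ee_rot: [3.141, 0.001, 0.001]
force: [0.2, 0.4, -0.4]
finger_gap: 87.1
grip_force: 0.0
```

Call:
{"api": "move_arm", "payload": {
  "moves": [
    [[0, 0, 0, 0, 0, 0, 1], [0, 0, 0, 0, 0, 0, 1], [0, 0, 0, 0, 0, 0, 1], [0, 0, 0, 0, 0, 0, 1], [0, 0, 0, 0, 0, 0, 1]]
  ]
}}

```text
time_s: 12.38
position: [492.1, 389.6, 5.4]
ee_rot: [3.141, 0.0, 0.0]
force: [0.4, 1.3, -0.2]
finger_gap: 62.3
grip_force: 24.9
```

Call:
{"api": "move_arm", "payload": {
  "moves": [
    [[0, 0, 0, 0, 0, -0.05, 1], [0, 0, 0, 0, 0, -0.1, 1], [0, 0, 0, -0.035, 0.03, -0.108, 1], [0, 0, 0, -0.075, 0.065, -0.108, 1], [0, 0, 0, -0.105, 0.095, -0.108, 1], [0, 0, 0, -0.116, 0.1045, -0.108, 1], [0, 0, 0, -0.116, 0.1045, -0.108, 1], [0, 0, 0, -0.116, 0.1045, -0.108, 1]]
  ]
}}

```text
time_s: 13.38
position: [377.8, 286.2, 114.1]
ee_rot: [-3.14, -0.002, 0.0]
force: [0.3, 0.8, -1.1]
finger_gap: 62.7
grip_force: 24.9
```

Call:
{"api": "move_arm", "payload": {
  "moves": [
    [[0, 0, 0, -0.0005, 0.0005, 0.012, 1], [0, 0, 0, -0.0005, 0.0005, 0.022, 1], [0, 0, 0, -0.0005, 0.0005, 0.03, 1], [0, 0, 0, -0.0005, 0.0005, 0.038, 1], [0, 0, 0, -0.0005, 0.0005, 0.046, 1], [0, 0, 0, -0.0005, 0.0005, 0.054, 1], [0, 0, 0, -0.0005, 0.0005, 0.062, 1], [0, 0, 0, -0.0005, 0.0005, 0.066, 1], [0, 0, 0, -0.0005, 0.0005, 0.066, 1]]
  ]
}}

```text
time_s: 14.5
position: [375.6, 284.9, 47.1]
ee_rot: [-3.141, 0.0, -0.0]
force: [0.3, 4.1, -2.8]
finger_gap: 62.7
grip_force: 24.9
```

Call:
{"api": "move_arm", "payload": {
  "moves": [
    [[0, 0, 0, 0, 0, 0.001, 1], [0, 0, 0, 0, 0, 0.0025, 1], [0, 0, 0, 0, 0, 0.0025, 1]]
  ]
}}

```text
time_s: 14.88
position: [376.0, 285.0, 45.3]
ee_rot: [-3.141, -0.001, 0.0]
force: [-0.0, 3.2, 1.4]
finger_gap: 62.1
grip_force: 24.9
```

Call:
{"api": "move_arm", "payload": {
  "moves": [
    [[0, 0, 0, 0, 0, 0.003, -1], [0, 0, 0, 0, 0, 0.003, -1], [0, 0, 0, 0, 0, 0.003, -1], [0, 0, 0, 0, 0, -0.03, -1], [0, 0, 0, 0, 0, -0.07, -1], [0, 0, 0, 0.023, 0.05, -0.09, -1], [0, 0, 0, 0.045, 0.1, -0.09, -1], [0, 0, 0, 0.07, 0.155, -0.09, -1], [0, 0, 0, 0.095, 0.21, -0.09, -1], [0, 0, 0, 0.12, 0.265, -0.09, -1], [0, 0, 0, 0.145, 0.32, -0.09, -1], [0, 0, 0, 0.17, 0.375, -0.09, -1]]
  ]
}}

```text
time_s: 16.38
position: [546.1, -92.4, 134.9]
ee_rot: [3.141, 0.0, -0.0]
force: [0.3, 1.0, -0.3]
finger_gap: 94.1
grip_force: 0.0
```

Call:
{"api": "move_arm", "payload": {
  "moves": [
    [[0, 0, 0, 0.025, 0.055, 0, -1], [0, 0, 0, 0.043, 0.11, 0, -1], [0, 0, 0, 0.05, 0.126, 0, -1], [0, 0, 0, 0.05, 0.126, 0.02, -1], [0, 0, 0, 0.05, 0.126, 0.02, -1]]
  ]
}}

```text
time_s: 17.0
position: [592.9, -213.4, 111.4]
ee_rot: [-3.138, 0.007, 0.001]
force: [-0.6, 0.2, 0.4]
finger_gap: 93.9
grip_force: 0.0
```

```bash
python3 - <<'E'
from h import *
s=get_state();print(s["position"],s["ee_rot"])
im=capture("side");t=capture("top")
g=lambda im,u,v:cv2.resize(im[v-40:v+40,u-40:u+40],(400,400),interpolation=cv2.INTER_CUBIC)
cv2.imwrite("pics/s4.png",np.hstack([g(im,168,150),g(t,148,286)]))
E
```

```text
[ 592.85707996 -213.36258885  111.35261299] [-3.13759390e+00  6.57637578e-03  1.30582302e-03]
```

View pics/s4.png

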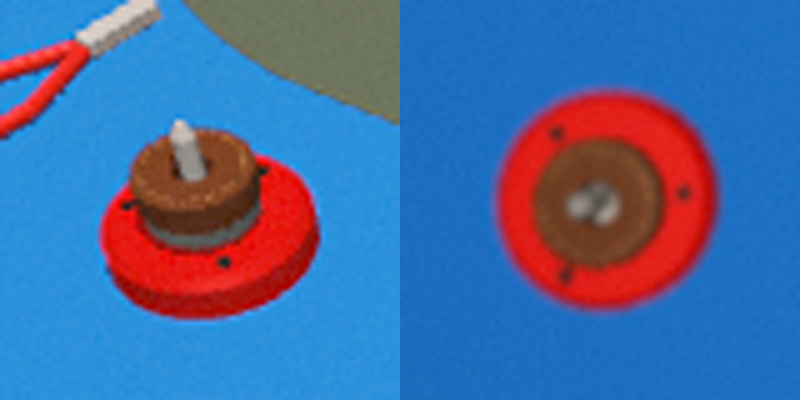

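Brown wheel sits flat on the flange; both views put the spindle about 2–3 mm further +y than assumed. Next, the brass collar.

Call:
{"api": "move_arm", "payload": {
  "moves": [
    [[0, 0, 0, 0, 0, 0.04, -1], [0, 0, 0, 0, 0, 0.08, -1], [0, 0, 0, 0, 0, 0.085, -1], [0, 0, 0, 0, 0, 0.085, -1]]
  ]
}}

```text
time_s: 17.6
position: [596.3, -215.8, 30.9]
ee_rot: [3.141, -0.001, 0.001]
force: [-0.2, 0.0, -0.2]
finger_gap: 94.0
grip_force: 0.0
```

Call:
{"api": "move_arm", "payload": {
  "moves": [
    [[0, 0, 0, 0, 0, 0.02, -1], [0, 0, 0, 0, 0, 0.0265, -1], [0, 0, 0, 0, 0, 0.0265, 1], [0, 0, 0, 0, 0, 0.0265, 1], [0, 0, 0, 0, 0, 0.0265, 1], [0, 0, 0, 0, 0, 0.0265, 1], [0, 0, 0, 0, 0, 0.0265, 1], [0, 0, 0, 0, 0, 0.0265, 1], [0, 0, 0, 0, 0, 0.0265, 1], [0, 0, 0, 0, 0, 0.0265, -0.2], [0, 0, 0, 0, 0, 0.0265, -0.2]]
  ]
}}

```text
time_s: 18.98
position: [595.7, -216.5, 3.4]
ee_rot: [3.141, -0.0, 0.0]
force: [-0.5, -0.3, 0.8]
finger_gap: 52.9
grip_force: 0.0
```

Call:
{"api": "move_arm", "payload": {
  "moves": [
    [[0, 0, -10, 0, 0, 0, -0.2], [0, 0, -20, 0, 0, 0, -0.2], [0, 0, -30, 0, 0, 0, -0.2], [0, 0, -40, 0, 0, 0, -0.2], [0, 0, -50, 0, 0, 0, -0.2], [0, 0, -60, 0, 0, 0, -0.2], [0, 0, -70, 0, 0, 0, -0.2], [0, 0, -80, 0, 0, 0, -0.2], [0, 0, -90, 0, 0, 0, -0.2], [0, 0, -90, 0, 0, 0, 1], [0, 0, -90, 0, 0, 0, 1], [0, 0, -90, 0, 0, 0, 1]]
  ]
}}

```text
time_s: 20.48
position: [595.8, -216.3, 3.4]
ee_rot: [3.141, 0.0, 1.57]
force: [-0.0, -0.3, 0.1]
finger_gap: 36.4
grip_force: 25.0
```

Call:
{"api": "move_arm", "payload": {
  "moves": [
    [[0, 0, 0, 0, 0, 0, 1], [0, 0, 0, 0, 0, 0, 1], [0, 0, 0, 0, 0, 0, 1]]
  ]
}}

```text
time_s: 20.85
position: [595.7, -216.3, 3.4]
ee_rot: [3.141, 0.0, 1.571]
force: [0.2, -0.0, -0.2]
finger_gap: 36.1
grip_force: 25.0
```

Call:
{"api": "move_arm", "payload": {
  "moves": [
    [[0, 0, 0, 0, 0, -0.05, 1], [0, 0, 0, 0, 0, -0.1, 1], [0, 0, 0, 0.05, -0.022, -0.11, 1], [0, 0, 0, 0.1, -0.044, -0.11, 1], [0, 0, 0, 0.155, -0.068, -0.11, 1], [0, 0, 0, 0.21, -0.092, -0.11, 1], [0, 0, 0, 0.265, -0.116, -0.11, 1], [0, 0, 0, 0.32, -0.14, -0.11, 1], [0, 0, 0, 0.375, -0.164, -0.11, 1], [0, 0, 0, 0.43, -0.188, -0.11, 1], [0, 0, 0, 0.475, -0.208, -0.11, 1], [0, 0, 0, 0.503, -0.22, -0.11, 1]]
  ]
}}

```text
time_s: 22.35
position: [374.1, 288.5, 113.5]
ee_rot: [-3.141, -0.0, 1.573]
force: [0.7, -0.2, -0.3]
finger_gap: 36.2
grip_force: 25.0
```

Call:
{"api": "move_arm", "payload": {
  "moves": [
    [[0, 0, 0, 0, 0, 0.004, 1], [0, 0, 0, 0, 0, 0.004, 1], [0, 0, 0, 0, 0, 0.004, 1]]
  ]
}}

```text
time_s: 22.72
position: [376.1, 285.7, 109.3]
ee_rot: [-3.141, 0.0, 1.569]
force: [0.3, -0.7, -0.9]
finger_gap: 35.7
grip_force: 25.0
```

Call:
{"api": "move_arm", "payload": {
  "moves": [
    [[0, 0, 0, 0.0007, 0, 0.01, 1], [0, 0, 0, 0.0007, 0, 0.018, 1], [0, 0, 0, 0.0007, 0, 0.026, 1], [0, 0, 0, 0.0007, 0, 0.034, 1], [0, 0, 0, 0.0007, 0, 0.042, 1], [0, 0, 0, 0.0007, 0, 0.046, 1], [0, 0, 0, 0.0007, 0, 0.048, 1], [0, 0, 0, 0.0007, 0, 0.048, 1]]
  ]
}}

```text
time_s: 23.72
position: [375.9, 287.5, 61.7]
ee_rot: [3.141, -0.0, 1.571]
force: [0.6, -0.3, -1.1]
finger_gap: 36.4
grip_force: 25.0
```

Call:
{"api": "move_arm", "payload": {
  "moves": [
    [[0, 0, 0, 0, 0, 0.001, -1], [0, 0, 0, 0, 0, 0.001, -1], [0, 0, 0, 0, 0, 0.001, -1], [0, 0, 0, 0, 0, 0.001, -1], [0, 0, 0, 0, 0, -0.04, -1], [0, 0, 0, -0.03, 0.01, -0.07, -1], [0, 0, 0, -0.09, 0.022, -0.07, -1], [0, 0, 0, -0.15, 0.035, -0.07, -1], [0, 0, 0, -0.21, 0.047, -0.07, -1], [0, 0, 0, -0.27, 0.06, -0.07, -1], [0, 0, 0, -0.33, 0.073, -0.07, -1], [0, 0, 0, -0.38, 0.086, -0.07, -1]]
  ]
}}

```text
time_s: 25.22
position: [461.9, -95.0, 131.7]
ee_rot: [3.141, 0.0, 1.569]
force: [0.9, -0.4, -0.0]
finger_gap: 94.3
grip_force: 0.0
```

Call:
{"api": "move_arm", "payload": {
  "moves": [
    [[0, 0, 0, -0.018, 0.004, 0.03, -1], [0, 0, 0, -0.018, 0.004, 0.08, -1], [0, 0, 0, -0.018, 0.004, 0.1, -1], [0, 0, 0, -0.018, 0.004, 0.1, -1]]
  ]
}}

```text
time_s: 25.72
position: [463.8, -109.9, 29.7]
ee_rot: [-3.137, -0.002, 1.57]
force: [-0.6, 0.4, 0.2]
finger_gap: 93.6
grip_force: 0.0
```

```bash
python3 - <<'E'
from h import *
s=get_state();print(s["position"],s["ee_rot"])
im=capture("side");t=capture("top")
g=lambda im,u,v:cv2.resize(im[v-40:v+40,u-40:u+40],(400,400),interpolation=cv2.INTER_CUBIC)
cv2.imwrite("pics/s5.png",np.hstack([g(im,168,150),g(t,148,286)]))
E
```

```text
[ 463.79768098 -109.93986037   29.66009609] [-3.13723696e+00 -1.95064774e-03  1.57048694e+00]
```

View pics/s5.png

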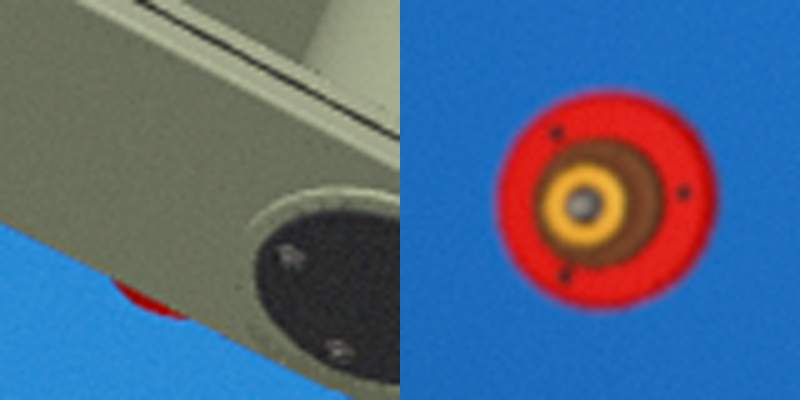

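Top crop: the brass collar is threaded and level on the brown wheel. Next, the felt wheel.

Call:
{"api": "move_arm", "payload": {
  "moves": [
    [[0, 0, 0, 0, 0, 0.015, -1], [0, 0, 0, 0, 0, 0.0245, -1], [0, 0, 0, 0, 0, 0.0245, 1], [0, 0, 0, 0, 0, 0.0245, 1], [0, 0, 0, 0, 0, 0.0245, 1], [0, 0, 0, 0, 0, 0.0245, 1], [0, 0, 0, 0, 0, 0.0245, 1], [0, 0, 0, 0, 0, 0.0245, -1], [0, 0, 0, 0, 0, 0.0245, -1], [0, 0, 0, 0, 0, 0.0245, -1]]
  ],
  "newtons": 20
}}

```text
time_s: 27.08
position: [465.6, -110.6, 6.9]
ee_rot: [-3.141, -0.0, 1.571]
force: [-0.1, 0.3, -0.2]
finger_gap: 90.8
grip_force: 0.0
```

Call:
{"api": "move_arm", "payload": {
  "moves": [
    [[0, 0, 10, 0, 0, 0, -1], [0, 0, 20, 0, 0, 0, -1], [0, 0, 30, 0, 0, 0, -1], [0, 0, 40, 0, 0, 0, -1], [0, 0, 50, 0, 0, 0, -1], [0, 0, 60, 0, 0, 0, -1], [0, 0, 70, 0, 0, 0, -1], [0, 0, 80, 0, 0, 0, -1], [0, 0, 90, 0, 0, 0, -1], [0, 0, 90, 0, 0, 0, 1], [0, 0, 90, 0, 0, 0, 1], [0, 0, 90, 0, 0, 0, 1]]
  ]
}}

```text
time_s: 28.58
position: [465.6, -110.5, 6.9]
ee_rot: [-3.141, 0.0, 0.001]
force: [-0.6, 0.2, 0.8]
finger_gap: 67.7
grip_force: 0.2
```

Call:
{"api": "move_arm", "payload": {
  "moves": [
    [[0, 0, 0, 0, 0, 0, 1], [0, 0, 0, 0, 0, 0, 1], [0, 0, 0, 0, 0, 0, 1]]
  ]
}}

```text
time_s: 28.95
position: [465.6, -110.5, 6.9]
ee_rot: [-3.141, 0.0, 0.0]
force: [-0.3, 0.6, 0.3]
finger_gap: 62.6
grip_force: 19.9
```

Call:
{"api": "move_arm", "payload": {
  "moves": [
    [[0, 0, 0, 0, 0, -0.05, 1], [0, 0, 0, 0, 0, -0.1, 1], [0, 0, 0, 0.04, -0.02, -0.106, 1], [0, 0, 0, 0.09, -0.05, -0.106, 1], [0, 0, 0, 0.135, -0.077, -0.106, 1], [0, 0, 0, 0.16, -0.09, -0.106, 1], [0, 0, 0, 0.17, -0.0965, -0.106, 1], [0, 0, 0, 0.17, -0.0965, -0.106, 1], [0, 0, 0, 0.17, -0.0965, -0.106, 1]]
  ]
}}

```text
time_s: 30.08
position: [634.5, -14.7, 112.6]
ee_rot: [3.141, 0.001, -0.001]
force: [-0.7, -0.1, -1.1]
finger_gap: 62.4
grip_force: 19.9
```

```bash
python3 - <<'E'
from h import *
s=get_state();print(s["position"],s["ee_rot"])
im=capture("side")
cv2.imwrite("pics/s6.png",cv2.resize(im[120:270,210:410],(800,600),interpolation=cv2.INTER_CUBIC))
P=s["position"]
for z in (P[2]-7+18,P[2]-7,84,28):print(z,(pix("side",[P[0],P[1],z])-[210,120]+.5)*4)
E
```

```text
[634.5051154  -14.72775104 112.64164277] [ 3.14144184e+00  1.38878967e-03 -6.43437782e-04]
123.64164277350838 [368.79387666 267.5402449 ]
105.64164277350838 [367.2621235  290.77593024]
84 [365.48795699 317.68886627]
28 [361.21036782 382.577073  ]
```

View pics/s6.png

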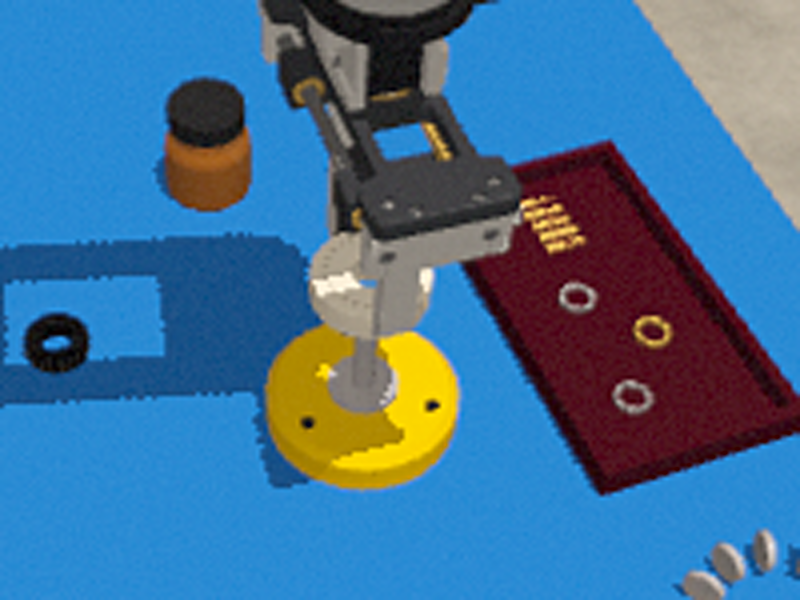

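Side crop: the felt wheel is level, and it and the seat at (363,386) are both shifted the same amount from prediction, so they are aligned. Lowering.

Call:
{"api": "move_arm", "payload": {
  "moves": [
    [[0, 0, 0, 0.0005, 0, 0.012, 1], [0, 0, 0, 0.0005, 0, 0.022, 1], [0, 0, 0, 0.0005, 0, 0.03, 1], [0, 0, 0, 0.0005, 0, 0.038, 1], [0, 0, 0, 0.0005, 0, 0.046, 1], [0, 0, 0, 0.0005, 0, 0.054, 1], [0, 0, 0, 0.0005, 0, 0.062, 1], [0, 0, 0, 0.0005, 0, 0.07, 1], [0, 0, 0, 0.0005, 0, 0.075, 1], [0, 0, 0, 0.0005, 0, 0.075, 1]]
  ]
}}

```text
time_s: 31.38
position: [635.8, -14.0, 37.3]
ee_rot: [-3.141, 0.001, 0.0]
force: [0.1, -0.3, -0.8]
finger_gap: 62.1
grip_force: 19.9
```

Call:
{"api": "move_arm", "payload": {
  "moves": [
    [[0, 0, 0, 0, 0, 0.002, 1], [0, 0, 0, 0, 0, 0.002, -1], [0, 0, 0, 0, 0, 0.002, -1], [0, 0, 0, 0, 0, 0.002, -1], [0, 0, 0, 0, 0, -0.03, -1], [0, 0, 0, 0, 0, -0.08, -1], [0, 0, 0, -0.05, -0.03, -0.085, -1], [0, 0, 0, -0.1, -0.06, -0.085, -1], [0, 0, 0, -0.145, -0.088, -0.085, -1], [0, 0, 0, -0.158, -0.095, -0.06, -1], [0, 0, 0, -0.158, -0.095, -0.01, -1], [0, 0, 0, -0.158, -0.095, -0.01, -1]]
  ]
}}

```text
time_s: 32.88
position: [473.9, 81.1, 44.9]
ee_rot: [-3.142, 0.009, 0.0]
force: [0.2, -0.3, 0.6]
finger_gap: 93.8
grip_force: 0.0
```

Call:
{"api": "move_arm", "payload": {
  "moves": [
    [[0, 0, 0, 0, 0, 0.015, -1], [0, 0, 0, 0, 0, 0.015, -1]]
  ]
}}

```text
time_s: 33.12
position: [478.7, 80.7, 33.3]
ee_rot: [-3.142, -0.0, -0.0]
force: [-0.2, 0.2, 0.6]
finger_gap: 93.7
grip_force: 0.0
```

```bash
python3 - <<'E'
from h import *
s=get_state();print(s["position"],s["ee_rot"])
im=capture("side")
cv2.imwrite("pics/s7.png",cv2.resize(im[120:270,180:380],(800,600),interpolation=cv2.INTER_CUBIC))
E
```

```text
[478.73582724  80.71690948  33.25104299] [-3.14157556e+00 -3.98509886e-04 -3.19706153e-04]
```

View pics/s7.png

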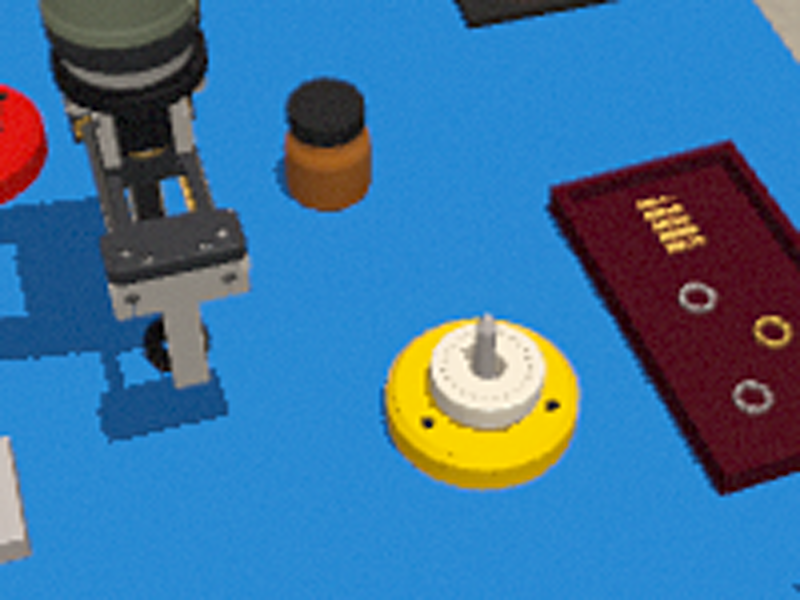

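The felt wheel is seated flat on the yellow stand, and the fingers straddle the black collar. Gripping it.

Call:
{"api": "move_arm", "payload": {
  "moves": [
    [[0, 0, 0, 0, 0, 0.02, -1], [0, 0, 0, 0, 0, 0.029, -1], [0, 0, 0, 0, 0, 0.029, 1], [0, 0, 0, 0, 0, 0.029, 1], [0, 0, 0, 0, 0, 0.029, 1], [0, 0, 0, 0, 0, 0.029, 1], [0, 0, 0, 0, 0, 0.029, 1], [0, 0, 0, 0, 0, 0.029, 1], [0, 0, 0, 0, 0, 0.029, 1], [0, 0, 0, 0, 0, 0.029, -0.2], [0, 0, 0, 0, 0, 0.029, -0.2]]
  ]
}}

```text
time_s: 34.55
position: [478.1, 80.8, 3.9]
ee_rot: [3.142, 0.0, 0.0]
force: [0.4, -0.4, 0.1]
finger_gap: 53.5
grip_force: 0.0
```

Call:
{"api": "move_arm", "payload": {
  "moves": [
    [[0, 0, -10, 0, 0, 0, -0.2], [0, 0, -20, 0, 0, 0, -0.2], [0, 0, -30, 0, 0, 0, -0.2], [0, 0, -40, 0, 0, 0, -0.2], [0, 0, -50, 0, 0, 0, -0.2], [0, 0, -60, 0, 0, 0, -0.2], [0, 0, -70, 0, 0, 0, -0.2], [0, 0, -80, 0, 0, 0, -0.2], [0, 0, -90, 0, 0, 0, -0.2], [0, 0, -90, 0, 0, 0, 1], [0, 0, -90, 0, 0, 0, 1], [0, 0, -90, 0, 0, 0, 1]]
  ]
}}

```text
time_s: 36.05
position: [478.2, 80.9, 3.9]
ee_rot: [-3.142, 0.0, 1.569]
force: [-0.3, -0.7, 0.1]
finger_gap: 36.9
grip_force: 20.0
```

Call:
{"api": "move_arm", "payload": {
  "moves": [
    [[0, 0, 0, 0, 0, 0, 1], [0, 0, 0, 0, 0, 0, 1], [0, 0, 0, 0, 0, 0, 1]]
  ]
}}

```text
time_s: 36.42
position: [478.1, 80.9, 3.9]
ee_rot: [-3.142, 0.0, 1.571]
force: [-0.6, 0.7, -0.3]
finger_gap: 37.0
grip_force: 20.0
```

Call:
{"api": "move_arm", "payload": {
  "moves": [
    [[0, 0, 0, 0, 0, -0.05, 1], [0, 0, 0, 0, 0, -0.1, 1], [0, 0, 0, -0.025, 0.04, -0.106, 1], [0, 0, 0, -0.055, 0.09, -0.106, 1], [0, 0, 0, -0.08, 0.135, -0.106, 1], [0, 0, 0, -0.09, 0.15, -0.106, 1], [0, 0, 0, -0.095, 0.1575, -0.106, 1], [0, 0, 0, -0.095, 0.1575, -0.106, 1], [0, 0, 0, -0.095, 0.1575, -0.106, 1]]
  ]
}}

```text
time_s: 37.55
position: [634.7, -13.4, 109.7]
ee_rot: [-3.141, -0.0, 1.571]
force: [-0.1, -0.4, -0.7]
finger_gap: 37.1
grip_force: 20.0
```

Call:
{"api": "move_arm", "payload": {
  "moves": [
    [[0, 0, 0, 0, 0, 0.01, 1], [0, 0, 0, 0, 0, 0.02, 1], [0, 0, 0, 0, 0, 0.028, 1], [0, 0, 0, 0, 0, 0.036, 1], [0, 0, 0, 0, 0, 0.044, 1], [0, 0, 0, 0, 0, 0.052, 1], [0, 0, 0, 0, 0, 0.057, 1], [0, 0, 0, 0, 0, 0.057, 1]]
  ]
}}

```text
time_s: 38.55
position: [635.3, -14.1, 52.3]
ee_rot: [-3.141, -0.0, 1.571]
force: [0.1, 0.2, -0.4]
finger_gap: 37.2
grip_force: 20.0
```

Call:
{"api": "move_arm", "payload": {
  "moves": [
    [[0, 0, 0, 0, 0, 0.002, 1], [0, 0, 0, 0, 0, 0.002, -1], [0, 0, 0, 0, 0, 0.002, -1], [0, 0, 0, 0, 0, 0.002, -1], [0, 0, 0, 0, 0, -0.04, -1], [0, 0, 0, 0, 0, -0.09, -1], [0, 0, 0, -0.04, -0.03, -0.11, -1], [0, 0, 0, -0.09, -0.07, -0.13, -1], [0, 0, 0, -0.14, -0.1, -0.13, -1], [0, 0, 0, -0.19, -0.14, -0.13, -1], [0, 0, 0, -0.22, -0.16, -0.13, -1], [0, 0, 0, -0.22, -0.16, -0.13, -1]]
  ]
}}

```text
time_s: 40.05
position: [474.5, -236.1, 183.3]
ee_rot: [3.141, 0.001, 1.566]
force: [0.2, -0.6, 0.1]
finger_gap: 94.1
grip_force: 0.0
```

```bash
python3 - <<'E'
from h import *
s=get_state();print(s["position"],s["ee_rot"])
im=capture("side");t=capture("top")
g=lambda im,u,v:cv2.resize(im[v-40:v+40,u-40:u+40],(300,300),interpolation=cv2.INTER_CUBIC)
cv2.imwrite("pics/s8.png",np.vstack([np.hstack([g(im,168,150),g(t,148,286)]),np.hstack([g(im,301,210),g(t,270,186)])]))
E
```

```text
[ 474.478584   -236.14480582  183.32388109] [3.14117931e+00 5.95026616e-04 1.56634875e+00]
```

View pics/s8.png

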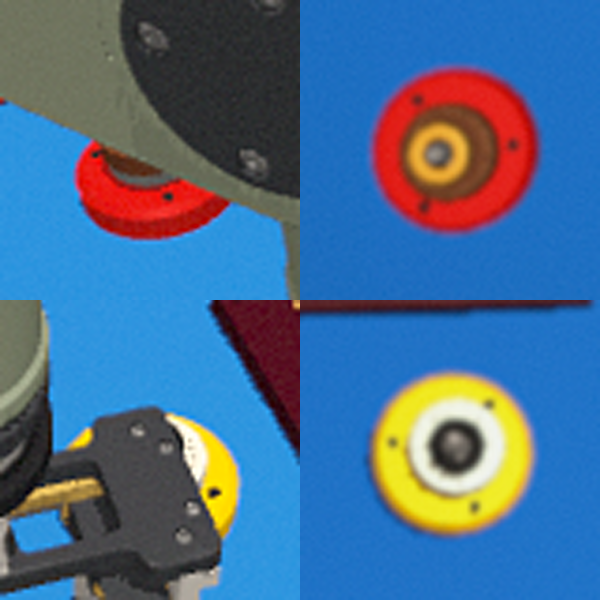

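From the top both stacks are threaded, but the arm blocks the side view. Moving clear for one last check.

Call:
{"api": "move_arm", "payload": {
  "moves": [
    [[0, 0, 0, -0.04, -0.04, -0.02, -1], [0, 0, 0, -0.08, -0.08, -0.02, -1], [0, 0, 0, -0.12, -0.12, -0.02, -1], [0, 0, 0, -0.16, -0.16, -0.02, -1], [0, 0, 0, -0.2, -0.2, -0.02, -1], [0, 0, 0, -0.24, -0.23, -0.02, -1], [0, 0, 0, -0.24, -0.23, -0.02, -1], [0, 0, 0, -0.24, -0.23, -0.02, -1]]
  ]
}}

```text
time_s: 41.15
position: [247.0, -473.2, 202.7]
ee_rot: [3.141, -0.001, 1.572]
force: [0.3, 1.2, 0.6]
finger_gap: 93.5
grip_force: 0.0
```

```bash
python3 - <<'E'
from h import *
im=capture("side")
g=lambda im,u,v:cv2.resize(im[v-40:v+40,u-40:u+40],(400,400),interpolation=cv2.INTER_CUBIC)
cv2.imwrite("pics/s9.png",np.hstack([g(im,168,150),g(im,301,210)]))
E
```

```text
(no output)
```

View pics/s9.png

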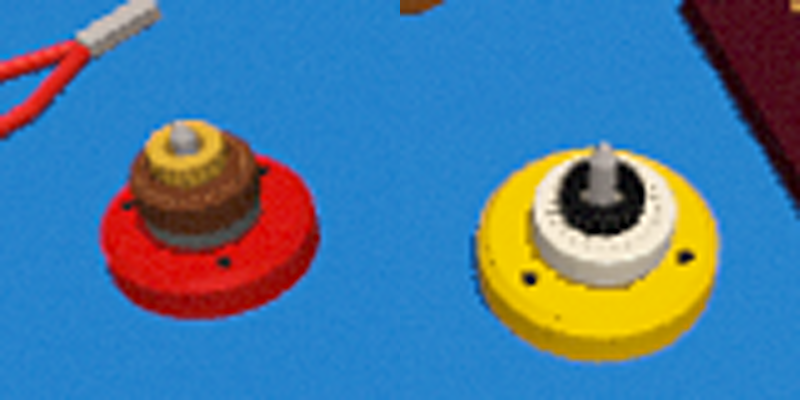

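Both stacks are complete, flat and threaded on their spindles (red at crop (184,180), yellow at (603,200)).

```bash
python3 -c "
from bench import *
print(finish_job())"
```

```text
the job is handed in; nothing more can be done
None
```

I built both polishing heads and handed the job in at about 41 s; the last pictures show all five pieces threaded and flat, but the judge returned no verdict.

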